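# Fit the crank lever to the splined spindle and tip the chip bin

## Robot

A 7-joint arm with a two-finger parallel gripper is mounted at the origin on the work surface. World frame = base frame: x ahead of the robot, y to its left, z up, the work surface at z = 0. Lengths are in m, angles in rad, forces in N, time in s.
With the tool pointing down it reaches from about 0.35 to 0.9 m from the base axis. Payload 19.9 kg.
Tool frame: the origin (TCP) lies between the finger pads; the fingertips stand 19 mm ahead of it and the grasp point (between the pads) is the TCP; z points along the fingers, y is the line along which they close (so a half turn about z gives the same grasp; the last joint's range is limited). The gripper opens to 94 mm and grips with 3 to 60 N. Pads are 16 mm wide; open, the fingers measure 119 mm over their backs; the gripper's body (75 mm by 177 mm) begins 78 mm behind the grasp point.
Start: joints at [1.063, 0.417, -0.01, 1.614, 0.005, 1.111, -0.053], TCP at [0.281, -0.558, 0.224] pointing down, gripper open.
Joint ranges: [-2.81, 2.81], [-0.39, 2.02], [-1.27, 1.25], [0.06, 2.57], [-1.19, 4.33], [0.19, 2], [-2.82, 2.82]. Speed limits (rad/s): [1.89, 1.89, 2.39, 2.39, 3.01, 3.01, 3.01].

## Interface

Orientations are given as a 3x3 rotation matrix whose columns are the frame's x, y, z axes.
In Python, from rig import robot gives the robot as it stands. Calls block until the motion is done:
- robot.move_ptp(position, orientation): joint-space move of the TCP to a pose.
- robot.move_linear(position, velocity=0.15, frame=None, threshold=None): straight line of the TCP; frame=None keeps the orientation; velocity is the mean speed in m/s. With threshold (N) it stops when the force on the tool has changed by that much, and returns True; else False.
- robot.goto_joints(angles): joint-space move.
- robot.gripper_to(opening): finger opening in m; the grip force is fixed at half the most; returns when the fingers have stopped.
- robot.pause(seconds).
- robot.ik(position, orientation): joint angles nearest the present ones, or None.
- robot.get_state(): the state.
- robot.grab_frame(name): name is "side" or "top"; returns the picture (384x512x3 uint8, red, green, blue); there is no depth.
- robot.camera_info(name): a dict with "fx", "fy", "cx", "cy" (pixels), "rvec" (rotation vector, rad) and "tvec" (3), from world to camera coordinates, as OpenCV has them. Camera axes: x right, y down, z forward; pixel columns grow to the right and rows downward; lengths in m; the calibration is good to about 2 mm. A picture is of the moment at which its call begins. camera_info takes no time and is no camera call.
A pose or a line that the arm cannot do raises robot.PlanningError and nothing moves.
- robot.sign_off(): hands the job in; it is judged then, once.
The state is a dict: "time": time; "qpos": joint angles; "joint_vel": joint speeds; "effort": joint torques, N m; "ee_pos": TCP position; "tool_rot": TCP orientation; "force": force on the tool from outside, world axes, zero at the start; "moment": the same for the moment, N m; "opening": finger opening in m; "grasp_force": force on a finger pad.
Only numpy, scipy, OpenCV 4.12 (cv2) and the standard library are available. Lean on these libraries where they do the work, as an engineer would, in place of code of your own. Each camera call takes 0.05 s, during which the arm holds its last target. There are 200 camera calls.

## Task

Fit the loose crank lever over the splined spindle of the tilting bin, bearing down only gently and turning it until the splines find each other, so that it drops fully home; then, with the lever, turn the spindle counter-clockwise (seen from above) until the bin is tipped right over to its stop, and let go. Do not force the lever onto the splines or strain it against the stop, do not push the bin itself, and leave the other things on the bench where they are.

Things in the scene. Friction and masses are not known exactly. Their poses are not given: they have to be found in the camera images.
- lever_hub (a point): Loose crank lever, lying flat. Point: centre of its hub, half-way up. Hub: square steel block 42 x 42 x 42 mm, flats square to x and y; the flats facing +y and -y can be gripped from above. z is up, the bore's axis. The arm runs along +x: a bar 16 mm wide (from 1 mm below to 13 mm above this point) to a boss of radius 10 mm at x = 108 mm reaching down level with the hub's underside.
- lever_bore (a point): Centre of the bore's lower mouth, in the hub's underside, 21 mm below lever_hub, same axes. The splined bore runs right through: six inward teeth 4 mm wide, 60 deg apart, one pointing along +x, tooth tips at radius 11 mm, at least 16 mm radius between the teeth. The lever weighs 0.27 to 0.5 kg, most of it in the hub.
- lever_knob (a point): Centre of the lever's red upright knob, 24 mm in diameter and 30 mm high, 108 mm out along the arm from the hub's axis; its top is 43 mm above the hub's centre.
- shoulder (a point): Axis of the upright steel spindle, at the flat shoulder (42 mm across, 80 mm above the bench, 22 mm above the top of the 110 x 110 mm green gearbox) on which the hub's underside rests when fully home. Axes are the gearbox's: z up, y towards the bin; they say nothing of the splines' rotation, which differs each time and is not reported. A circle of 140 mm round the axis is clear for the lever.
- spindle_tip (a point): Tip of the spindle, 40 mm above the shoulder. Downwards: a 6 mm cone, 10 to 19 mm wide, a smooth brass pilot 19 mm wide and 8 mm high that centres the hub loosely, then 26 mm of splines (six keys 5 mm wide, 60 deg apart, 30 mm over keys, core 20 mm). The hub rests on the spline ends, 26 mm above the shoulder, until teeth and gaps line up within about 6 deg; any of the six positions will do.
- spindle (a joint): Rotation of the spindle, rad: 0 at the start (against a stop, bin level), growing counter-clockwise seen from above to 1.05 at the other stop (bin tipped by about 29 deg). It turns stiffly (about 0.12 N m) and stays where left; it cannot turn clockwise from 0, so the lever can be turned clockwise on it in search of the splines without moving it.
- bin_centre (a point): Middle of the steel bin of brown chips (200 x 160 x 105 mm, open at the top), on its tilting axis, 100 mm above the bench and 260 mm along the gearbox's y from the spindle. Geared to the spindle, it tips away from the robot as the spindle turns.
- magnifier: Bystander: brass magnifier stand, foot 76 mm across, 170 mm high; origin under the foot.
- cup: Bystander: copper cup of brass tokens, 68 mm across the rim, 60 mm high; origin under its centre.
- chip_stack: Bystander: stack of nine clay chips, 39 mm across, 31 mm high; origin under its centre.
- dice_stick_tip: Bystander: flat white melamine tip of a dice stick, T-shaped, about 130 x 50 x 10 mm; origin under the middle of its blade.
- die: Bystander: red die, 19 mm; origin under its centre.
- card_box: Bystander: blue card box 92 x 66 x 22 mm; origin under its centre.
Not all that is in view belongs to the job. There is more than one size of the part that bears lever_hub; the job needs the smaller.

How it is judged:
By the outcome, as a careful person would: the job done as asked, in the order asked, and still so for the second after the job is handed in, with the robot touching nothing.
It also fails if it takes over 64 s, if anything falls off the work surface, if the arm or the gripper's body presses on something with over 40 N, if the wrist force passes 120 N, or if a joint passes its speed limit or range.

## Working session

There is one attempt and no reset: what is moved stays moved. The work goes in short steps, each a Python script; the robot and the scene stay as the last script left them, time stands still between calls to the robot, and variables do not carry over. Pictures are saved under pics/ and viewed, at most 10 in all, crops included, and the job is handed in when it is done.

```bash
ls; mkdir -p pics
python3 - <<'E'
from rig import robot
import cv2,numpy as np
for n in("side","top"):
    f=robot.grab_frame(n);cv2.imwrite(f"pics/{n}0.png",f[:,:,::-1]);c=robot.camera_info(n)
    R=cv2.Rodrigues(np.array(c["rvec"]))[0];print(n,c,(-R.T@np.array(c["tvec"]).ravel()).round(3),R[2].round(3))
s=robot.get_state();print(s)
E
```

```text
pics
side {'fx': 377.88411737324867, 'fy': 377.88411737324867, 'cx': 253.99891310511327, 'cy': 191.01441299084362, 'rvec': array([ 2.09281102, -0.19258272,  0.08162455]), 'tvec': array([-0.55964692,  0.13467223,  0.98833862])} [ 0.43  -0.871  0.604] [ 0.137  0.852 -0.505]
top {'fx': 440.56963748322926, 'fy': 440.56963748322926, 'cx': 249.1075752842932, 'cy': 192.7002541361766, 'rvec': array([ 2.1672239 , -2.17493157,  0.05584721]), 'tvec': array([0.04451949, 0.57393041, 1.48467716])} [0.46  0.006 1.524] [ 0.076  0.024 -0.997]
{'time': 0.1, 'qpos': array([ 1.06349758,  0.41789725, -0.01031748,  1.61410882,  0.00470221,
        1.11069969, -0.05301184]), 'joint_vel': array([-1.18063849e-03, -1.28498087e-03, -4.48330411e-05,  3.73265282e-04,
       -1.01279061e-03, -2.32286365e-04,  5.95793678e-04]), 'effort': array([ 9.62498088e-04, -8.52590704e+01,  6.39869571e-01, -4.26699722e+01,
       -4.88393311e-02,  1.64199632e-02,  3.63158642e-05]), 'ee_pos': array([ 0.2805662 , -0.55813102,  0.22390057]), 'tool_rot': array([[ 8.93458432e-01,  4.49145541e-01, -5.60627865e-04],
       [ 4.49145883e-01, -8.93457947e-01,  9.33911301e-04],
       [-8.14353253e-05, -1.08621462e-03, -9.99999407e-01]]), 'force': array([-0.22699375, -0.73730366,  0.23017838]), 'moment': array([ 0.0785455 , -0.00774029,  0.04587032]), 'grasp_force': 0.0, 'opening': 0.09390888757748787}
```

View pics/side0.png

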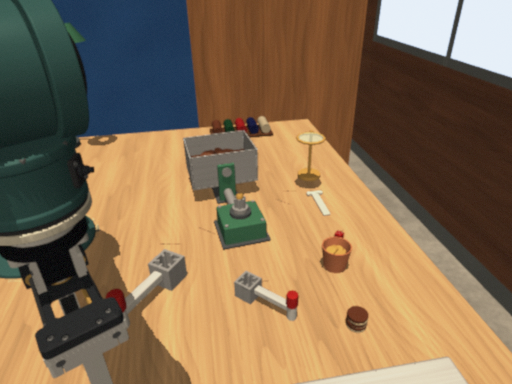

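View pics/top0.png

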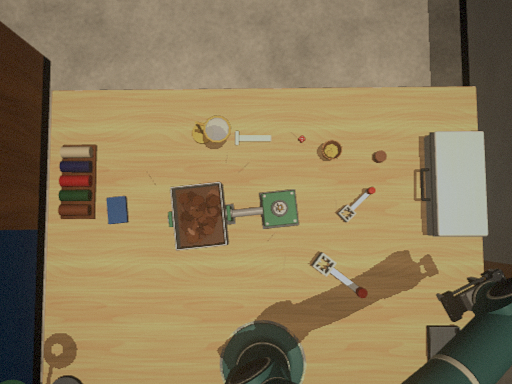

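The small lever is at side (249,288)/(292,300) and top (346,214)/(371,190). The larger one is at top (323,262). The spindle is at side (240,203), top (279,209). I'll enlarge these areas for accurate pixel positions.

```bash
cat > h.py <<'E'
import cv2,numpy as np
from rig import robot
def cam(n):
    c=robot.camera_info(n);R=cv2.Rodrigues(np.array(c["rvec"]))[0];t=np.array(c["tvec"]).ravel()
    return c,R,t
def ray(n,p):
    c,R,t=cam(n);d=R.T@np.array([(p[0]-c["cx"])/c["fx"],(p[1]-c["cy"])/c["fy"],1]);return -R.T@t,d/np.linalg.norm(d)
def plane(n,p,z):
    o,d=ray(n,p);return o+d*(z-o[2])/d[2]
def tri(a,b):
    (o,d),(p,e)=ray("side",a),ray("top",b)
    s=np.linalg.lstsq(np.c_[d,-e],p-o,rcond=None)[0];x,y=o+s[0]*d,p+s[1]*e
    return (x+y)/2,np.linalg.norm(x-y)
def proj(n,X):
    c,R,t=cam(n);q=R@np.array(X)+t;return np.array([c["fx"]*q[0]/q[2]+c["cx"],c["fy"]*q[1]/q[2]+c["cy"]])
def crop(img,x,y,w,h,k):
    return cv2.resize(img[y:y+h,x:x+w],None,fx=k,fy=k,interpolation=cv2.INTER_CUBIC)
E
python3 - <<'E'
from h import *
s=cv2.imread("pics/side0.png");t=cv2.imread("pics/top0.png")
a=np.hstack([crop(s,230,260,80,60,5),crop(t,320,175,80,60,5)])
b=np.hstack([crop(s,205,185,80,60,5),crop(t,240,180,80,60,5)])
cv2.imwrite("pics/c1.png",np.vstack([a,b]))
for n,im in(("side",s),("top",t)):
    h=cv2.cvtColor(im,cv2.COLOR_BGR2HSV)
    m=(((h[...,0]<8)|(h[...,0]>172))&(h[...,1]>150)&(h[...,2]>50)).astype(np.uint8)
    g=((h[...,0]>60)&(h[...,0]<95)&(h[...,1]>90)).astype(np.uint8)
    for k,mm in(("red",m),("green",g)):
        N,_,st,ce=cv2.connectedComponentsWithStats(mm)
        for i in range(1,N):
            if st[i,4]>25: print(n,k,st[i],ce[i].round(1))
E
```

```text
side red [235 118  13  14 114] [240.3 124.3]
side red [335 231   9   7  44] [338.7 233.9]
side red [106 289  20  23 214] [117.5 297.4]
side red [287 291  11  18 176] [291.9 299.1]
side green [10  0 16 14 63] [18.2  6.3]
side green [   0   13   88  219 6282] [ 40.7 138.1]
side green [ 62  23  23  20 211] [73.4 32.9]
side green [ 49  41  28  20 159] [62.6 51.5]
side green [45 43 12  9 37] [50.2 47.4]
side green [  0  49  26  33 175] [ 8.  64.2]
side green [10 65 13 14 58] [15.1 72.5]
side green [225 120   8  11  58] [228.1 125.4]
side green [ 17 148  10  10  29] [ 21.8 153.5]
side green [218 164  17  36 277] [225.5 180.3]
side green [ 218  202   48   42 1171] [241.2 225.3]
side green [ 30 218  16  10  51] [ 37.4 222. ]
side green [ 86 226   8   9  30] [ 90.5 229.5]
top red [ 59 175  33  12 346] [ 74.6 180.4]
top red [368 187   7   7  35] [371.  190.2]
top red [357 288  10  10  68] [361.9 292.9]
top green [  6 379  18   5  43] [ 13.9 381.3]
```

View pics/c1.png

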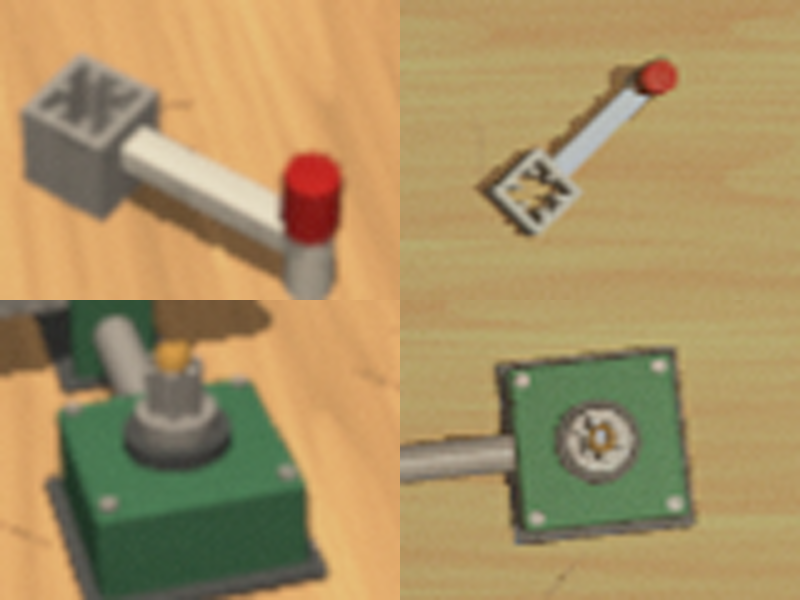

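Crop (5×). Hub top corners are at side crop (23,112),(82,55),(158,95),(100,140) and top crop (492,188),(535,150),(580,193),(537,236). The knob tops, the spindle tip and the four gearbox screws can be seen in both views, so I'll triangulate.

Run:
```python
from h import *
A=lambda ox,oy,x0,y0:(lambda p:((p[0]-x0+.5)/5-.5+ox,(p[1]-y0+.5)/5-.5+oy))
s1,t1,s2,t2=A(230,260,0,0),A(320,175,400,0),A(205,185,0,300),A(240,180,400,300)
np.set_printoptions(precision=4,suppress=True)
def T(n,f,a,g,b):
    X,e=tri(f(a),g(b));print(n,X,"gap",round(e,4));return X
hs=[T("hub",s1,a,t1,b) for a,b in zip([(23,112),(82,55),(158,95),(100,140)],[(492,188),(537,150),(580,193),(537,236)])]
# corner correspondence: image top=+x
k=T("knobtop",s1,(313,168),t1,(658,77))
h=np.mean(hs,0);print("hubtop",h,"knob-hub",np.linalg.norm((k-h)[:2]),"yaw",np.degrees(np.arctan2(*(k-h)[1::-1])))
g=[T("screw",s2,a,t2,b) for a,b in zip([(72,410),(239,382),(288,472),(109,503)],[(522,380),(659,366),(675,503),(537,518)])]
print("gear",np.mean(g,0),np.linalg.norm(g[0]-g[2]),np.linalg.norm(g[1]-g[3]))
T("tip",s2,(175,345),t2,(600,438))
T("shoulder",s2,(176,415),t2,(600,440))
for n,f,q in(("hubtop@42",t1,(536.5,192)),):print(n,plane("top",f(q),.042))
print("knob@.064",plane("top",t1((658,77)),.064));print("tip@.12",plane("top",t2((600,438)),.12))
print("gear@.058",np.array([plane("top",t2(b),.058) for b in [(522,380),(659,366),(675,503),(537,518)]]))
```

```text
hub [ 0.4931 -0.2593  0.0169] gap 0.0269
hub [ 0.517  -0.2805  0.0645] gap 0.0261
hub [ 0.5158 -0.3107  0.0664] gap 0.0288
hub [ 0.4912 -0.29    0.0259] gap 0.0351
knobtop [ 0.5796 -0.3619  0.0662] gap 0.0034
hubtop [ 0.5043 -0.2851  0.0434] knob-hub 0.10752415114412239 yaw -45.58444773089429
screw [ 0.5167 -0.0078  0.0579] gap 0.0893
screw [ 0.5582 -0.0943  0.1157] gap 0.0158
screw [ 0.5239 -0.1151  0.0776] gap 0.0911
screw [ 0.4788 -0.019  -0.0004] gap 0.0178
gear [ 0.5194 -0.059   0.0627] 0.1093106518196317 0.15954876972138896
tip [ 0.5219 -0.0571  0.1183] gap 0.0039
shoulder [ 0.5215 -0.0589  0.0776] gap 0.0021
hubtop@42 [ 0.503  -0.2851  0.042 ]
knob@.064 [ 0.5781 -0.3621  0.064 ]
tip@.12 [ 0.5199 -0.0569  0.12  ]
gear@.058 [[ 0.5615 -0.008   0.058 ]
 [ 0.5704 -0.0993  0.058 ]
 [ 0.4793 -0.109   0.058 ]
 [ 0.4696 -0.0175  0.058 ]]
```

The centres agree with what they must be: hub top 0.043 m (given 0.042), tip 0.118 (given 0.120), knob-to-hub distance 0.1075. The screw and corner pairings were crossed between views, but their means are still sound. Next: fix the hub yaw, check joint ranges, hover, and grasp.

```bash
cat >> h.py <<'E'
def rot(psi):  # tool x along heading psi, pointing down
    c,s=np.cos(psi),np.sin(psi);return np.array([[c,s,0],[s,-c,0],[0,0,-1.]])
E
python3 - <<'E'
from h import *
np.set_printoptions(precision=4,suppress=True)
A=lambda ox,oy,x0,y0:(lambda p:((p[0]-x0+.5)/5-.5+ox,(p[1]-y0+.5)/5-.5+oy))
s1,t1,s2,t2=A(230,260,0,0),A(320,175,400,0),A(205,185,0,300),A(240,180,400,300)
S=[(23,112),(82,55),(158,95),(100,140)];T=[(537,236),(492,188),(537,150),(580,193)]
H=np.array([tri(s1(a),t1(b))[0] for a,b in zip(S,T)]);print(H,H.mean(0))
for i in range(4):
    d=H[(i+1)%4]-H[i];print(np.linalg.norm(d),np.degrees(np.arctan2(d[1],d[0])))
G=np.array([tri(s2(a),t2(b))[0] for a,b in zip([(72,410),(239,382),(288,472),(109,503)],[(522,380),(659,366),(675,503),(537,518)][:1]+[(659,366),(675,503),(537,518)])])
G=np.array([tri(s2(a),t2(b))[0] for a,b in zip([(72,410),(239,382),(288,472),(109,503)],[(537,518),(522,380),(659,366),(675,503)])]);print(G,G.mean(0))
for flip in(0,np.pi):
    p=np.radians(-45.5)+flip
    print("hub",robot.ik([.5035,-.285,.15],rot(p)))
    for a in(-60,-30,0,30,60): print(a,robot.ik([.5205,-.0575,.15],rot(p+np.radians(a))))
E
```

```text
[[ 0.4756 -0.285   0.0417]
 [ 0.5064 -0.2556  0.0418]
 [ 0.5329 -0.2862  0.0419]
 [ 0.5039 -0.313   0.0476]] [ 0.5047 -0.285   0.0433]
0.042633462860916814 43.6630574207597
0.04049375197984802 -49.09995318293732
0.039897917694955334 -137.29194959604706
0.04023540448741338 135.38048869832463
[[ 0.4706 -0.0175  0.0612]
 [ 0.5624 -0.0081  0.0614]
 [ 0.5716 -0.0992  0.0624]
 [ 0.4804 -0.1087  0.0629]] [ 0.5213 -0.0584  0.062 ]
hub [ 0.3996  0.4169  0.0788  1.8039 -0.04    0.9223 -1.8691]
-60 [ 0.8925  0.5579 -1.0827  1.9102  0.5777  1.028   2.4272]
-30 [-0.7788  0.5549  1.0864  1.9605 -0.5923  0.9886 -2.2966]
0 [ 0.1828  0.3315 -0.1568  1.9315  0.0658  0.8834 -2.3723]
30 [ 0.246   0.3363 -0.2324  1.9294  0.0982  0.8867 -1.8773]
60 [ 0.3447  0.3472 -0.3512  1.9261  0.1508  0.8935 -1.3997]
hub [ 0.8279  0.4567 -0.4683  1.7887  0.2464  0.9543  1.034 ]
-60 [ 0.4694  0.3681 -0.5036  1.9221  0.2225  0.9059 -0.4147]
-30 [ 0.5305  0.3818 -0.5799  1.9202  0.2607  0.9141  0.076 ]
0 [ 0.5907  0.3982 -0.6562  1.9183  0.301   0.9238  0.5651]
30 [ 0.5851  0.3966 -0.6491  1.9185  0.2972  0.9228  1.092 ]
60 [ 0.6562  0.4199 -0.7413  1.9164  0.3487  0.9369  1.5717]
```

Run:
```python
from h import *
np.set_printoptions(precision=4,suppress=True)
p=np.radians(-45.7)+np.pi;R=rot(p)
robot.move_ptp([.504,-.285,.13],R);print(robot.get_state()["time"])
print(robot.move_linear([.504,-.285,.027],velocity=.1,threshold=8))
f0=robot.get_state()["force"]
robot.gripper_to(0.03)
s=robot.get_state();print(s["time"],s["opening"],s["grasp_force"],s["force"],f0,s["moment"],s["ee_pos"])
for z in(.06,.2):
    print(robot.move_linear([.504,-.285,z],velocity=.1))
s=robot.get_state();print(s["time"],s["opening"],s["grasp_force"],s["force"],s["moment"],s["ee_pos"])
a=crop(robot.grab_frame("side")[:,:,::-1],190,110,160,180,3);b=crop(robot.grab_frame("top")[:,:,::-1],290,150,106,120,3*1.5)
cv2.imwrite("pics/g1.png",np.hstack([cv2.resize(a,(400,450)),cv2.resize(b,(400,450))]))
```

```text
1.4667
False
3.5 0.04194690510924678 29.995117485523224 [-0.0575  0.6422 -0.4465] [0.0471 0.1358 0.1673] [ 0.0578 -0.1856 -0.1041] [ 0.504 -0.285  0.027]
False
False
5.5333 0.04216229420759312 29.992443323135376 [-0.6363 -0.4965 -3.6614] [ 0.0362 -0.0552 -0.0268] [ 0.5037 -0.2849  0.1994]
```

View pics/g1.png

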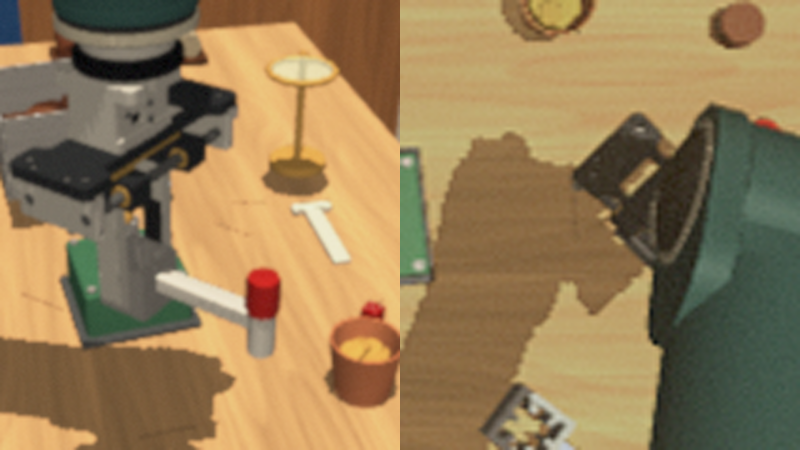

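The lever is held level and the weight reads about 3.6 N. The knob top is at side crop (263,278), which is pixel (295.2,221.2). I'll use it to check where the hub sits along the pads.

Run:
```python
from h import *
np.set_printoptions(precision=4,suppress=True)
k=plane("side",((263+.5)/2.5-.5+190,(278+.5)/2.5-.5+110),.2364)
u=np.array([np.cos(np.radians(-45.7)),np.sin(np.radians(-45.7))])
s=robot.get_state();d=k[:2]-s["ee_pos"][:2];print(k,d@u,d@np.array([-u[1],u[0]]))
# to spindle: above tip, then gentle descent
R=rot(np.radians(-45.7)+np.pi)
robot.move_ptp([.521,-.0577,.2],R)
robot.move_linear([.521,-.0577,.16],velocity=.08)
robot.pause(.3)
s=robot.get_state();print(s["time"],s["force"],s["moment"],s["ee_pos"],s["qpos"])
print(robot.move_linear([.521,-.0577,.125],velocity=.025,threshold=3))
s=robot.get_state();print(s["time"],s["force"],s["moment"],s["ee_pos"])
```

```text
[ 0.5802 -0.3637  0.2364] 0.10976870921533308 -0.00043158491094926285
7.4917 [ 0.2243  0.1294 -4.0341] [ 0.0323 -0.1387  0.039 ] [ 0.5212 -0.0577  0.1603] [ 0.5312  0.3674 -0.5788  1.9105  0.2472  0.9336  0.6079]
True
8.5 [-0.9382  0.1932  6.5923] [-0.0556  0.1795 -0.0316] [ 0.521  -0.0577  0.1328]
```

The underside is at 0.1058 m, resting on the spline ends (0.106) as expected. I'll ease to about 5 N and search clockwise with force control.

Run:
```python
from h import *
np.set_printoptions(precision=3,suppress=True)
W=-4.0
a=-45.7;xy=np.array([.521,-.0577]);z=.1328
def go(p,a):
    robot.goto_joints(robot.ik(p,rot(np.radians(a)+np.pi)))
for i in range(22):
    s=robot.get_state();F=s["force"];N=F[2]-W
    if N>8: z+=.0004
    elif N<3: z-=.0006
    lat=F[:2]
    xy=xy+np.clip(lat*1e-4,-.0005,.0005)*(np.abs(lat)>1.5)
    a-=3 if N>1.0 else 0
    go([*xy,z],a)
    s=robot.get_state();print(i,round(a,1),round(z,4),s["time"],s["force"],s["moment"],s["ee_pos"])
    if z<.1290 or s["force"][2]-W>15: break
```

```text
0 -48.7 0.1332 8.75 [ 0.45  -1.056 -4.129] [ 0.021 -0.101  0.023] [ 0.521 -0.058  0.133]
1 -48.7 0.1326 9.0 [-3.128  0.434  6.018] [0.104 0.851 0.005] [ 0.521 -0.058  0.133]
2 -51.7 0.133 9.25 [-0.672 -0.203 -1.282] [0.015 0.061 0.016] [ 0.521 -0.058  0.133]
3 -54.7 0.1324 9.5 [-1.593  0.427  6.516] [-0.024  0.535 -0.037] [ 0.521 -0.058  0.133]
4 -57.7 0.1328 9.75 [-0.935  0.058 -0.267] [ 0.055 -0.071 -0.014] [ 0.521 -0.058  0.133]
5 -60.7 0.1328 10.0 [-1.443 -0.654 -0.6  ] [-0.026 -0.141 -0.001] [ 0.521 -0.058  0.133]
6 -63.7 0.1328 10.25 [-0.283 -0.708 -0.924] [-0.017 -0.157 -0.026] [ 0.521 -0.058  0.133]
7 -66.7 0.1328 10.5 [-0.095  0.632 -0.85 ] [ 0.11  -0.08  -0.016] [ 0.521 -0.058  0.133]
8 -69.7 0.1328 10.75 [-0.697  2.489 -2.478] [ 0.367 -0.083 -0.005] [ 0.52  -0.058  0.133]
9 -72.7 0.1322 11.0 [ 1.751  0.594 -6.036] [ 0.286 -0.747 -0.011] [ 0.521 -0.057  0.132]
10 -72.7 0.1316 11.25 [ 2.215  1.235 -4.475] [ 0.396 -0.644 -0.004] [ 0.521 -0.057  0.132]
11 -72.7 0.131 11.5 [ 1.941  2.236 -4.409] [ 0.39  -0.48  -0.027] [ 0.521 -0.057  0.131]
12 -72.7 0.1304 11.75 [ 0.856  1.518 -4.603] [ 0.136 -0.263  0.009] [ 0.521 -0.057  0.13 ]
13 -72.7 0.1298 12.0 [-0.258  0.795 -3.619] [ 0.075 -0.052 -0.009] [ 0.521 -0.057  0.13 ]
14 -72.7 0.1292 12.25 [-0.64   0.623 -3.472] [ 0.03  -0.099 -0.03 ] [ 0.521 -0.057  0.129]
15 -72.7 0.1286 12.5 [ 0.279  0.806 -4.24 ] [ 0.055 -0.096  0.034] [ 0.521 -0.057  0.129]
```

The hub dropped in at yaw −72.7°, below the spline ends. I'll centre a little more in the gap and lower it gently to the shoulder, where the TCP should read 0.107.

Run:
```python
from h import *
np.set_printoptions(precision=4,suppress=True)
s=robot.get_state();xy=s["ee_pos"][:2]
robot.goto_joints(robot.ik([*xy,.1284],rot(np.radians(-75.2)+np.pi)))
s=robot.get_state();print(s["time"],s["force"],s["moment"],s["ee_pos"])
for k in range(3):
    r=robot.move_linear([*xy,.104],velocity=.02,threshold=4)
    s=robot.get_state();print(r,s["time"],s["force"],s["moment"],s["ee_pos"])
    if s["ee_pos"][2]<.1085 or s["force"][2]>6: break
    xy=xy+np.clip(s["force"][:2]*1e-4,-.0005,.0005)
```

```text
12.75 [ 0.32  -0.655 -3.623] [ 0.0369 -0.0922 -0.0161] [ 0.5211 -0.0571  0.1284]
True 13.7333 [-1.5808  0.486   8.9171] [ 0.0246  0.2694 -0.0336] [ 0.521  -0.0571  0.1068]
```

Home: underside at 0.0798 m, with a 9 N touch. Now I'll turn counter-clockwise, watching the moment.

Run:
```python
from h import *
np.set_printoptions(precision=3,suppress=True)
s=robot.get_state();xy=s["ee_pos"][:2];z=.1071;a=-75.2
for i in range(36):
    st=5 if a<-25 else 1.5
    a+=st
    robot.goto_joints(robot.ik([*xy,z],rot(np.radians(a)+np.pi)))
    s=robot.get_state();F=s["force"]
    print(round(a,1),s["time"],F,s["moment"][2].round(3),s["ee_pos"])
    xy=xy+np.clip(F[:2]*1e-4,-.0004,.0004)*(np.abs(F[:2])>2)
    if F[2]>4: z+=.0003
    if abs(s["moment"][2])>.32 or np.hypot(*F[:2])>15 or a>2: break
```

```text
-70.2 13.9833 [ 0.68   0.664 -2.554] -0.023 [ 0.521 -0.057  0.107]
-65.2 14.2333 [ 1.845  3.393 -3.711] 0.003 [ 0.521 -0.057  0.107]
-60.2 14.4833 [ 1.557  3.167 -3.109] -0.069 [ 0.521 -0.057  0.107]
-55.2 14.7333 [ 2.716  0.753 -2.517] -0.017 [ 0.521 -0.057  0.107]
-50.2 14.9833 [-0.073 -0.308 -3.98 ] 0.014 [ 0.521 -0.057  0.107]
-45.2 15.2333 [-1.098 -1.978 -2.785] -0.044 [ 0.521 -0.057  0.107]
-40.2 15.4833 [-3.263 -3.601 -3.671] -0.091 [ 0.521 -0.057  0.107]
-35.2 15.7333 [-1.822 -2.933 -4.989] -0.025 [ 0.521 -0.057  0.107]
-30.2 15.9833 [-3.001 -2.329 -3.797] -0.042 [ 0.521 -0.057  0.107]
-25.2 16.2333 [-1.77  -1.758 -6.605] -0.011 [ 0.521 -0.057  0.107]
-20.2 16.4833 [-2.428 -2.157 -5.58 ] -0.033 [ 0.521 -0.057  0.107]
-18.7 16.7333 [-0.875 -1.437 -7.524] -0.207 [ 0.52  -0.057  0.107]
-17.2 16.9833 [-0.191 -0.597 -7.8  ] -0.159 [ 0.52  -0.057  0.107]
-15.7 17.2333 [-0.561 -1.681 -8.595] -0.072 [ 0.52  -0.058  0.107]
-14.2 17.4833 [ 0.125 -1.736 -7.927] -0.109 [ 0.52  -0.058  0.107]
-12.7 17.7333 [-0.12  -2.446 -8.976] -0.185 [ 0.52  -0.058  0.107]
-11.2 17.9833 [-0.519  0.172 -8.275] -0.093 [ 0.52  -0.058  0.107]
-9.7 18.2333 [ 0.326 -0.571 -8.129] -0.126 [ 0.52  -0.058  0.107]
-8.2 18.4833 [-0.112 -1.334 -8.086] -0.184 [ 0.52  -0.058  0.107]
-6.7 18.7333 [-0.892 -0.788 -7.786] -0.086 [ 0.52  -0.058  0.107]
-5.2 18.9833 [-0.011 -1.074 -8.152] -0.487 [ 0.52  -0.058  0.107]
```

The moment jumped to 0.49 N m at −5.2°, which is the stop at about 60° of travel. I'll release, retreat straight up and look.

Run:
```python
from h import *
np.set_printoptions(precision=4,suppress=True)
robot.gripper_to(.062)
s=robot.get_state();print(s["time"],s["force"],s["moment"],s["ee_pos"])
x,y,_=s["ee_pos"]
print(robot.move_linear([x,y,.2],velocity=.08))
robot.move_linear([x,y,.33],velocity=.2)
robot.move_linear([.33,-.33,.33],velocity=.25)
s=robot.get_state();print(s["time"],s["force"],s["ee_pos"])
S=robot.grab_frame("side")[:,:,::-1];T=robot.grab_frame("top")[:,:,::-1]
cv2.imwrite("pics/e1.png",np.hstack([crop(S,170,120,130,195,3.07),crop(T,155,130,133*3//2,200*3//2,2.0)[:598,:400]]) if 0 else np.hstack([cv2.resize(crop(S,160,110,160,160,2.5),(400,400)),cv2.resize(crop(T,160,130,160,160,2.5),(400,400))]))
cv2.imwrite("pics/eS.png",S);cv2.imwrite("pics/eT.png",T)
```

```text
19.5167 [0.2946 0.2014 0.7623] [ 0.0376 -0.0681 -0.0211] [ 0.5205 -0.0577  0.1072]
False
23.1083 [ 0.2856  1.0951 -0.4057] [ 0.3306 -0.3291  0.3299]
```

View pics/e1.png

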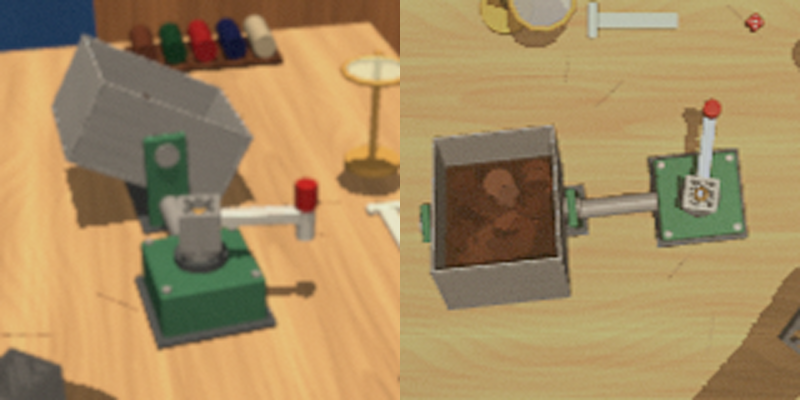

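The bin is tipped and the lever is seated on the spindle; the knob is at side crop (307,183), top crop (712,108). Checking the seating height, the lever yaw and the bin tilt.

Run:
```python
from h import *
np.set_printoptions(precision=4,suppress=True)
f=lambda x,y,ox,oy:((x+.5)/2.5-.5+ox,(y+.5)/2.5-.5+oy)
k,e=tri(f(307,183,160,110),f(712-400,107,160,130));print("knobtop",k,e)
h,e=tri(f(200,203,160,110),f(703-400,193,160,130));print("hubtop",h,e,"yaw",np.degrees(np.arctan2(*(k-h)[1::-1])))
S=cv2.imread("pics/eS.png");T=cv2.imread("pics/eT.png")
cv2.imwrite("pics/e2.png",np.hstack([crop(S,175,120,95,90,4.2),crop(T,160,175,95,90,4.2)]))
```

```text
knobtop [ 0.6293 -0.0723  0.145 ] 0.0025834167467535096
hubtop [ 0.5223 -0.0608  0.1282] 0.0035086197614231894 yaw -6.108809157681357
```

View pics/e2.png

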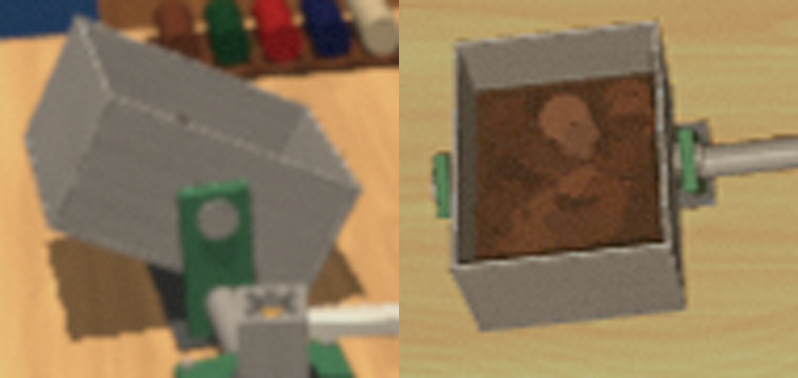

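The near rim's corners are at side crop (112,96) and (358,190), top crop (668,243) and (656,22). Their slope gives the tilt.

Run:
```python
from h import *
f=lambda x,y,ox,oy:((x+.5)/4.2-.5+ox,(y+.5)/4.2-.5+oy)
a,e=tri(f(112,96,175,120),f(669-399,243,160,175));b,g=tri(f(358,190,175,120),f(657-399,22,160,175))
d=b-a;print(a,e,b,g,np.linalg.norm(d),np.degrees(np.arctan2(-d[2],np.hypot(*d[:2]))))
```

```text
[0.44232922 0.1146419  0.19315775] 0.0022856642784606033 [0.61084323 0.13205321 0.09782492] 0.00017419503468184998 0.1943925745262448 29.36779264704674
```

The tilt measures 29.4° (the stop is about 29°), and the knob top is at 0.145 m (fully home is 0.144). The robot is clear, so I'm handing in.

```bash
python3 -c "
from rig import robot
print(robot.sign_off())"
```

```text
the job is handed in; nothing more can be done
None
```

The smaller lever is fully home on the spindle, the bin is tipped to its stop (29.4° measured), and the lever is released with the arm clear; the job was handed in after about 23 s of robot time.

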